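# Night-lock the records box: feel for the hidden pin socket

### The arm

A 6-joint arm with a two-finger parallel gripper is mounted at the origin on the work surface. World frame = base frame: x ahead of the robot, y to its left, z up, the work surface at z = 0. Lengths are in m, angles in rad, forces in N, time in s.
With the tool pointing down it reaches from about 0.375 to 0.9 m from the base axis. Payload 3.1 kg.
Tool frame: the origin (TCP) lies between the finger pads; the fingertips stand robot.tip_extent ahead of it and the grasp point (between the pads) lies 3 mm ahead of it (robot.tip_extent is the distance from the TCP to the fingertips, in m); z points along the fingers, x is the direction in which the jaws open and shut, and the axes are right-handed (so a half turn about z gives the same grasp; the last joint's range is limited). The gripper opens to 87 mm and grips with 3 to 60 N. Pads are 19 mm wide; open, the fingers measure 117 mm over their backs; the gripper's body (75 mm by 190 mm) begins 51 mm behind the grasp point.
Start: joints at [1.044, 0.527, 1.433, -0, 1.181, -0.178], TCP at [0.214, 0.587, 0.245] pointing down, gripper open.
Joint ranges: [-3.08, 3.08], [-0.75, 2.2], [0.22, 2.44], [-1.43, 4.57], [0, 2.65], [-2.85, 2.85]. Speed limits (rad/s): [2.79, 2.79, 3.14, 3.14, 3.14, 3.14].

### API

Orientations are given as a unit quaternion [x, y, z, w].
In Python, from rig import robot, cams gives the robot as it stands.
- The arm moves only by the tool carry_out, never from a script. Its argument "steps" is a list of rows, each a list of 3 entries, a list of its own where there are three numbers: the shift along the world's x, y, z in cm, then the turn about the world's z in degrees, then the closure, from 0 (fully open) to 1 (shut). In form: [[[dx, dy, dz], spin, fingers], ...]. A call has 1 to 10 rows; each row shifts and turns the pose as measured when the row begins; what a row does not reach is not made up. A row lasts 1/10 s, in which the tool goes at most 50 mm and 8.59 degrees, less where a joint would pass 70% of its speed; a pose out of reach is approached as far as the arm can. A call with a gripper value outside its range is refused whole. The fingers move at their own pace and stop on an object; "squeeze" is the grip in N (left out, the last holds). Time passes only in rows, so rows that do not move let the fingers close. It gives the time, the measured TCP pose, the force and the opening at its end, in the units of the state.
- robot.get_obs(): the state, without advancing time (a new reading comes with each control period).
- cams.camera(name): name is "side" or "top" or "wrist"; returns a dict with "pixels" (400x640x3 uint8, red, green, blue), "fx", "fy", "cx", "cy" (pixels), "k1" (the pictures are not rectified: a ray, as slopes to the right and down, at radius r is drawn at 1 + k1 r^2 times it, then the intrinsics apply), "eye" and "rotation" of the camera in the world. Camera axes: x right, y up, looking along -z (the intrinsics and any distortion apply to the point x, -y, -z); pixel columns grow to the right and rows downward; lengths in m; the calibration is good to about 2 mm. A picture is of the moment at which its call begins. There is no depth.
- robot.hand_in(): hands the job in, once; it reports no verdict.
The state is a dict: "time": time; "q": joint angles; "joint_velocities": joint speeds; "joint_torque": joint torques, N m; "position": TCP position; "tool_rot": TCP orientation; "ft_force": force on the tool from outside, world axes, zero at the start; "moment": the same for the moment, N m; "grip_width": finger opening in m.
Only numpy, scipy, OpenCV 4.12 (cv2) and the standard library are available. Lean on these libraries where they do the work, as an engineer would, in place of code of your own. Each camera call takes 0.05 s, during which the arm holds its last target. There are 200 camera calls.

### The job

Lock the records box for the night: take the lock pin out of its wooden stand, set its tip on the floor of the slot in the box's cover close to either end of the slot, rest it there with light pressure for a moment, and slide it along until it drops into the hidden socket. Then push the pin down until its collar sits on the cover, let go and leave it standing there. Never press the pin on the box with more than 25 N, and leave the pen cup, foam bottle and name block where they are.

Things in the scene. Friction and masses are not known exactly. Their poses are not given: they have to be found in the camera images.
- records_box: low steel records box, bolted to the counter, 150 mm (its x) by 300 mm (its y) by 60 mm high, with a flat painted cover as its top face. Origin: centre of the underside; z up. In the middle of the cover is a straight open slot along y, 14 mm wide and 120 mm long; the slot's floor is a flat fixed bare-steel strip 2 mm below the cover's top
- slot_mid (a point): middle of the slot, on its floor, 58 mm above the box's underside; y along the slot (its ends at y = -60 and 60 mm), z up. The hidden lock socket is in this floor: centred at x = 0 and anywhere from y = -36 to 36 mm; 14 mm wide in x, 13 mm long in y, 36 mm deep
- slot_end_a (a point): end of the slot at y = +60 mm of slot_mid, on its floor, same axes. The socket's mouth is filled by a flush shutter plate of the same steel, so that nothing shows where it is. The shutter sinks straight down, held by friction only: it gives under 1.5 to 2 N on any spot and stays where it is pushed (no spring); the solid floor beside it does not give
- slot_end_b (a point): end of the slot at y = -60 mm of slot_mid, on its floor, same axes. The socket never lies within 17 mm of either end
- pin_grip (a point): centre of the grip of the loose steel lock pin (about 0.16 kg, 90 mm long), 60 mm above its tip; z up along the pin, away from the tip. The grip is a plain bar 18 by 18 mm square (flat faces across this point's x and y) from 33 to 90 mm above the tip. At the start the pin stands upright in its stand
- pin_tip (a point): tip of the lock pin, on its axis, 60 mm below pin_grip, same axes. The round shank is 10 mm in diameter, its last 8 mm tapering to a tip 4 to 6 mm across; above it, between shank and grip, is a round collar 25 mm across and 3 mm thick, its underside 30 mm above the tip
- pin_stand: wooden block, 70 by 70 by 40 mm high, fixed to the counter; origin: centre of the underside, z up. In the middle of its top is a 13.5 mm through hole in which the pin stands, the collar resting on the block's top, the pin's tip 10 mm above the counter
- pen_cup: bystander: square black pen cup with blue pens, 60 by 60 mm, cup 90 mm high, pens to about 150 mm; origin: centre of the underside
- foam_bottle: bystander: round white pump bottle, 61 mm across, 177 mm high; origin: centre of the underside
- name_block: bystander: blank white name block on a brass foot, 50 by 160 mm, 46 mm high; origin: centre of the underside
Things that resemble listed ones, but are neither listed nor needed, are in the scene too. What is shaped like the part that bears pin_grip but pink is not meant.

How it is judged:
By the outcome, as a careful person would: the job done as asked, in the order asked, and still so for the second after the job is handed in, with the robot touching nothing.
It also fails if it takes over 72 s, if anything falls off the work surface, if the arm or the gripper's body presses on something with over 40 N, if the wrist force passes 120 N, or if a joint passes its speed limit or range.

## Working session

There is one attempt and no reset: what is moved stays moved. The work goes in short steps, Python scripts to look and compute and a tool call to move; the robot and the scene stay as the last step left them, time stands still between calls to the robot, and variables do not carry over. Pictures are saved under pics/ and viewed, about 8 in all and at most 12, crops included, and the job is handed in when it is done.

Besides the shell and the picture viewer there is one more tool, called after "Emit:" as name(argument=value, ...), one argument or row to a line, values as JSON. carry_out: Moves the arm, as the interface text tells. Its arguments: {"type":"object","properties":{"steps":{"type":"array"},"squeeze":{"type":"number"}},"required":["steps"]}

```bash
ls; mkdir -p pics; cat > h.py <<'E'
import numpy as np, cv2
from rig import robot, cams
def snap(n,f):
    c=cams.camera(n); cv2.imwrite(f'pics/{f}.png',c['pixels'][:,:,::-1]); np.save(f'pics/{f}.npy',c,allow_pickle=True); return c
def load(f): return np.load(f'pics/{f}.npy',allow_pickle=True).item()
def ray(c,u,v):
    K=np.array([[c['fx'],0,c['cx']],[0,c['fy'],c['cy']],[0,0,1.]])
    # drawn = und*(1+k1 r^2)
    x,y=cv2.undistortPoints(np.array([[[u,v]]],float),K,np.array([c['k1'],0,0,0.]))[0,0]
    d=np.array(c['rotation'])@np.array([x,-y,-1.]); return np.array(c['eye']),d/np.linalg.norm(d)
def plane(c,u,v,z):
    o,d=ray(c,u,v); return o+d*(z-o[2])/d[2]
def tri(c1,p1,c2,p2):
    o1,d1=ray(c1,*p1);o2,d2=ray(c2,*p2)
    t=np.linalg.lstsq(np.c_[d1,-d2],o2-o1,rcond=None)[0]
    a=o1+t[0]*d1;b=o2+t[1]*d2; return (a+b)/2,np.linalg.norm(a-b)
E
python3 - <<'E'
from h import *
a=snap('side','s0');b=snap('top','t0');snap('wrist','w0')
print({k:v for k,v in b.items() if k!='pixels'}); print({k:v for k,v in a.items() if k!='pixels'})
print(robot.get_obs(), robot.tip_extent)
E
```

```text
pics
{'fx': 415.1771672864079, 'fy': 415.1771672864079, 'cx': 317.4416354460014, 'cy': 196.03464569563698, 'k1': -0.024122406147252782, 'eye': array([0.54332109, 0.02407313, 1.2053707 ]), 'rotation': array([-0.02854627,  0.02898446,  0.71343923, -0.69953519])}
{'fx': 481.4317153934608, 'fy': 481.4317153934608, 'cx': 321.60193717687685, 'cy': 198.24283414858752, 'k1': -0.015724855768743537, 'eye': array([0.47791993, 0.79285501, 0.80938838]), 'rotation': array([-0.0319584 ,  0.39557963,  0.91410929, -0.08306397])}
{'time': 0.15, 'q': array([ 1.04349766e+00,  5.28274788e-01,  1.43358484e+00, -7.56927368e-06,
        1.18141503e+00, -1.78509251e-01]), 'joint_velocities': array([ 0.00046462, -0.00178476, -0.00357646,  0.00015652, -0.00028972,
        0.0006006 ]), 'joint_torque': array([ 1.96558876e-04, -4.40430021e+01, -1.76842493e+01,  6.32874970e-02,
        5.52456651e-02, -9.27342717e-05]), 'position': array([0.21331478, 0.5869191 , 0.24379015]), 'tool_rot': array([ 8.19071644e-01,  5.73690627e-01, -7.62097207e-04,  3.55672162e-04]), 'ft_force': array([0.86193884, 0.10819609, 0.17080038]), 'moment': array([-0.00442348, -0.01481956, -0.03883875]), 'grip_width': 0.08683467387408907} 0.022
```

View pics/t0.png

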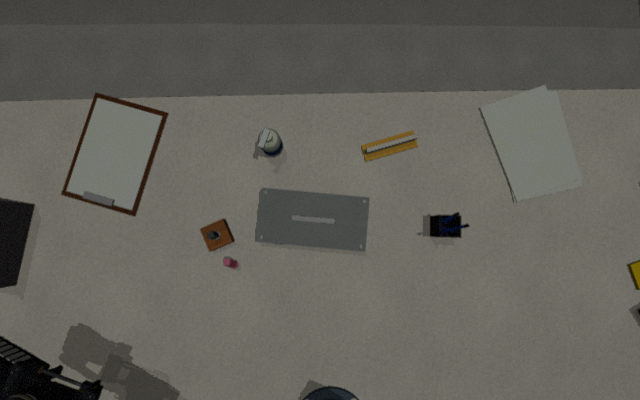

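View pics/s0.png

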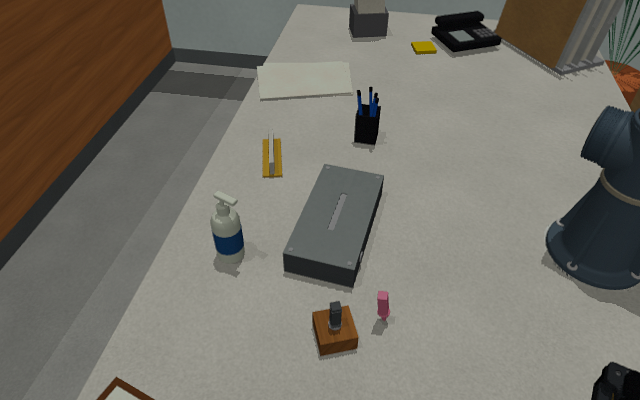

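The top view shows the grey pin in its wooden stand at (215,236), and the pink decoy at (230,262). The box is at (313,219), with its slot running from about (292,217) to (335,221). The side view shows the pin at (335,312) and the pink one at (383,303). Those two are the only things that could be taken for the pin, and by the description I choose the grey one in the stand.

```bash
sed -i "s/^from rig.*/from rig import robot, cams\nfrom scipy.spatial.transform import Rotation as R/; s/np.array(c\['rotation'\])@/R.from_quat(c['rotation']).as_matrix()@/" h.py
python3 - <<'E'
from h import *
t=load('t0');s=load('s0')
def crop(c,x0,y0,x1,y1,k): return cv2.resize(c['pixels'][y0:y1,x0:x1,::-1],None,fx=k,fy=k,interpolation=cv2.INTER_CUBIC)
a=crop(t,190,180,290,280,4)
b=crop(s,295,275,395,375,4)
cv2.imwrite('pics/crop1.png',np.hstack([a,b]))
print(plane(t,*(313,219),.06),plane(s,338,211,.06))
# slot mask by brightness within the box
for c,bx in((t,(262,195,365,243)),(s,(315,180,365,240))):
    g=cv2.cvtColor(c['pixels'],cv2.COLOR_RGB2GRAY); x0,y0,x1,y1=bx; r=g[y0:y1,x0:x1]
    m=(r>np.median(r)+18).astype(np.uint8)
    n,l,st,ce=cv2.connectedComponentsWithStats(m)
    for i in range(1,n):
        if st[i,4]>30:
            pts=np.argwhere(l==i)[:,::-1].astype(np.float32)+[x0,y0]
            r=cv2.minAreaRect(pts.astype(np.float32)); bp=cv2.boxPoints(r); print(st[i],r)
            for p in bp: print(p,plane(c,*map(float,p),.058))
E
```

```text
[0.57348736 0.03592885 0.06      ] [0.57080717 0.04129208 0.06      ]
[ 30  21  43   8 165] ((312.9554443359375, 218.945556640625), (42.28908157348633, 4.278659820556641), 5.7105937004089355)
[291.70297 218.9703 ] [0.57477313 0.09473472 0.058     ]
[292.1287  214.71289] [0.58650004 0.09338475 0.058     ]
[334.20792 218.9208 ] [ 0.57260411 -0.02258995  0.058     ]
[333.7822  223.17822] [ 0.56089853 -0.02114788  0.058     ]
[ 13  14  18  36 190] ((336.6727294921875, 211.45103454589844), (5.456481456756592, 37.118431091308594), 21.037513732910156)
[327.46396 227.79381] [0.58542398 0.09387979 0.058     ]
[340.78873 193.14949] [ 0.57365874 -0.01967379  0.058     ]
[345.8815  195.10826] [ 0.56117618 -0.01526749  0.058     ]
[332.55673 229.75258] [0.57379166 0.09752356 0.058     ]
```

View pics/crop1.png

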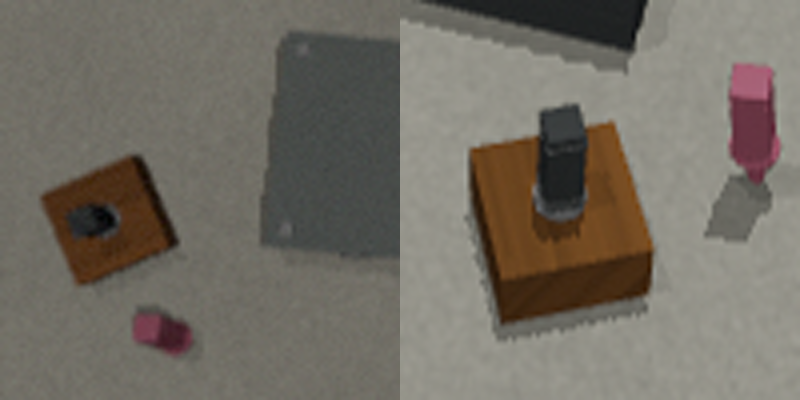

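The crop confirms it: the grey pin with its collar stands upright in the wooden block, while the pink one is loose. Next I'll work out a rough pin position and the wrist camera's offset.

```bash
python3 - <<'E'
from h import *
t=load('t0');s=load('s0');w=load('w0')
P,e=tri(t,(190+82/4,180+221/4),s,(295+162/4,275+126/4));print('pin top',P,e)
P,e=tri(t,(190+140/4,180+155/4),s,(295+(650-400)/4,275+247/4));print('corner?',P,e)
for c,f in((t,0),(s,0)):
    hsv=cv2.cvtColor(c['pixels'],cv2.COLOR_RGB2HSV); m=cv2.inRange(hsv,(5,120,60),(16,255,255))
    n,l,st,ce=cv2.connectedComponentsWithStats(m)
    for i in range(1,n):
        if st[i,4]>150: print(st[i],ce[i],plane(c,*ce[i],.04))
T=robot.get_obs(); Rt=R.from_quat(T['tool_rot']); print('cam in tool',Rt.inv().apply(np.array(w['eye'])-T['position']), 'view dir tool',Rt.inv().apply(R.from_quat(w['rotation']).apply([0,0,-1])),'tool x',Rt.apply([1,0,0]))
E
```

```text
pin top [0.53460216 0.3103572  0.0928498 ] 0.00014431525526938053
corner? [ 0.53610077  0.2959872  -0.01525282] 0.09020038009796737
[201 219  31  32 486] [216.47119342 235.03497942] [0.53440176 0.30718323 0.04      ]
[    0     0   171   242 24730] [65.33724222 83.59539021] [ 1.49661116 -0.38006076  0.04      ]
[612  61  28  45 715] [626.92027972  80.73846154] [-0.2489559  -0.73702759  0.04      ]
[ 313  306   45   50 1347] [335.4684484  331.53080921] [0.53056769 0.32744401 0.04      ]
[ 97 377  57  23 386] [123.60621762 389.81088083] [0.85529062 0.49797485 0.04      ]
cam in tool [ 0.00102033 -0.07423712 -0.14092244] view dir tool [3.83333542e-04 2.70975228e-01 9.62586245e-01] tool x [ 0.34175697  0.93978691 -0.00165652]
```

Emit:
carry_out(
  steps=[
    [[3.6, -3.1, 0], 0, 0],
    [[3.6, -3.1, 0], 0, 0],
    [[3.6, -3.1, 0], 0, 0],
    [[3.6, -3.1, 0], 0, 0],
    [[3.6, -3.1, 0], 0, 0],
    [[3.6, -3.1, 0], 0, 0],
    [[3.6, -3.1, 0], 0, 0],
    [[3.6, -3.1, 0], 0, 0],
  ],
)

```text
time: 0.95
position: [0.5031, 0.3332, 0.2414]
tool_rot: [0.815, 0.579, -0.002, -0.001]
ft_force: [-0.2, 0.2, 0.1]
grip_width: 0.0868
```

```bash
python3 - <<'E'
from h import *
snap('wrist','w1'); o=robot.get_obs(); print(o['position'],R.from_quat(o['tool_rot']).as_matrix()[:,0],o['q'])
E
```

```text
[0.51044927 0.32790188 0.2415152 ] [ 0.33337242  0.94278937 -0.00332248] [ 0.38943322  0.50611207  1.48342912 -0.00559805  1.15132235 -0.83921125]
```

View pics/w1.png

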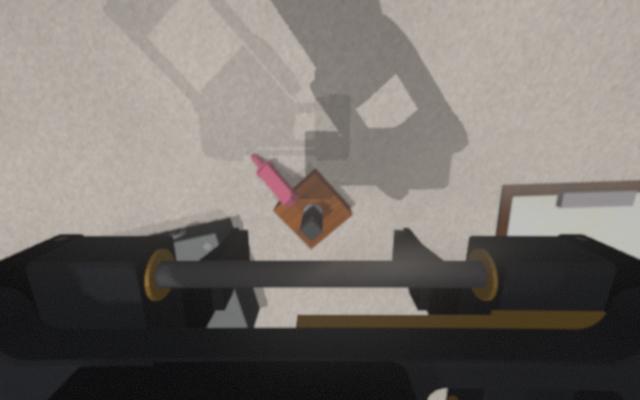

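In the wrist view the grey pin is at about (313,220) in its stand, which appears turned about 45° to the jaws. The pink decoy at (275,180) lies beside it. I'll measure precisely.

```bash
python3 - <<'E'
from h import *
w=load('w1');t=load('t0')
for c in(w,t):
    hsv=cv2.cvtColor(c['pixels'],cv2.COLOR_RGB2HSV); m=cv2.inRange(hsv,(3,100,40),(18,255,255))
    n,l,st,ce=cv2.connectedComponentsWithStats(m)
    for i in range(1,n):
        if 300<st[i,4]<6000 and st[i,0]<400:
            p=np.argwhere(l==i)[:,::-1].astype(np.float32)
            r=cv2.minAreaRect(p); print(st[i],r)
            for q in cv2.boxPoints(r): print(q,plane(c,*map(float,q),.04))
im=w['pixels'][150:260,240:380,::-1]; im=cv2.convertScaleAbs(im,alpha=1.7,beta=20)
im=cv2.resize(im,None,fx=5.7,fy=5.4,interpolation=cv2.INTER_CUBIC); cv2.imwrite('pics/c2.png',im)
E
```

```text
[ 274  174   77   74 2084] ((312.2998046875, 210.94256591796875), (54.969974517822266, 57.18817901611328), 49.6859016418457)
[272.7144  208.48474] [0.51582682 0.26709165 0.04      ]
[316.3209  171.48529] [0.4899801  0.33319516 0.04      ]
[351.88522 213.40039] [0.5539474  0.35732724 0.04      ]
[308.27872 250.39984] [0.58323113 0.28936532 0.04      ]
[ 298  314  133   14 1061] ((364.0225524902344, 321.47674560546875), (12.937423706054688, 132.1678009033203), 89.12532043457031)
[297.8476  316.01758] [0.67070646 0.24263062 0.04      ]
[430. 314.] [0.7263985  0.41419127 0.04      ]
[430.1975 326.9359] [0.74668329 0.40950609 0.04      ]
[298.0451 328.9535] [0.69035933 0.23563802 0.04      ]
[  62   93  106  123 1014] ((114.49174499511719, 153.48382568359375), (75.7893295288086, 109.57058715820312), 17.969139099121094)
[ 61.543953 193.90616 ] [0.65876245 0.75000669 0.04      ]
[95.34699 89.68012] [0.96067988 0.66076584 0.04      ]
[167.43954 113.06149] [0.88616372 0.44891161 0.04      ]
[133.6365  217.28754] [0.58847361 0.54152086 0.04      ]
[201 219  32  32 533] ((216.67242431640625, 234.56898498535156), (24.68561363220215, 26.786516189575195), 66.80140686035156)
[199.5     228.50002] [0.55354157 0.35490237 0.04      ]
[224.1207  217.94829] [0.5817958  0.28561264 0.04      ]
[233.84485 240.63795] [0.51788845 0.25851368 0.04      ]
[209.22415 251.18968] [0.48983915 0.32752839 0.04      ]
```

View pics/c2.png

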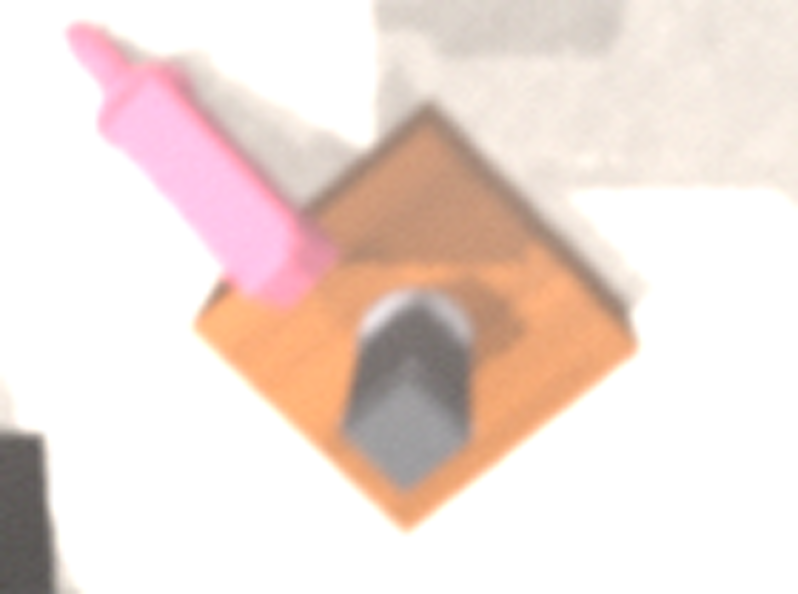

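```bash
python3 - <<'E'
from h import *
w=load('w1');t=load('t0');s=load('s0')
W=lambda x,y:(240+x/5.7,150+y/5.4); T=lambda x,y:(190+x/4,180+y/4); S=lambda x,y:(295+(x-400)/4,275+y/4)
print('pink end',tri(w,W(285,275),t,T(148,328)),tri(w,W(285,275),s,S(752,80)),tri(t,T(148,328),s,S(752,80)))
print('pink collar',tri(w,W(135,90),t,T(180,338)),tri(w,W(135,90),s,S(752,155)))
print('pin top',tri(w,W(407,430),s,S(562,126)),tri(w,W(407,430),t,T(82,221)))
c=[plane(w,*W(*p),.1) for p in((410,365),(342,432),(405,492),(470,432))]
print(np.round(c,4)); 
for a,b in((0,1),(1,2),(2,3),(3,0)):
    d=c[b]-c[a]; print(np.linalg.norm(d),np.degrees(np.arctan2(d[1],d[0]))%90)
print(np.mean(c,0))
E
```

```text
pink end (array([0.48271648, 0.284235  , 0.08244908]), np.float64(0.05157993166493383)) (array([0.46897742, 0.32476382, 0.17868233]), np.float64(0.027150070596922097)) (array([0.45848171, 0.26740343, 0.08761234]), np.float64(0.007953493856563347))
pink collar (array([0.45803709, 0.26523552, 0.00824229]), np.float64(0.01884862194184405)) (array([0.45626779, 0.28184922, 0.0547104 ]), np.float64(0.013523579941209316))
pin top (array([0.53543204, 0.31294248, 0.0981224 ]), np.float64(0.0027875786963744544)) (array([0.53593682, 0.31076436, 0.09624967]), np.float64(0.003724755211803942))
[[0.5238 0.3175 0.1   ]
 [0.5326 0.3012 0.1   ]
 [0.5481 0.3079 0.1   ]
 [0.5402 0.3232 0.1   ]]
0.018476889506215653 28.25717176951941
0.01686556063910659 23.177592965270122
0.01727045545061657 27.031172897605003
0.01738041869096442 19.308048090730182
[0.53617598 0.31245154 0.1       ]
```

The pink pin's rays disagree between the early pictures and the later one, so it seems to have toppled at the start. I'll look again from the top and side.

```bash
python3 - <<'E'
from h import *
a=snap('top','t1');b=snap('side','s1')
f=lambda c,x0,y0:cv2.resize(cv2.convertScaleAbs(c['pixels'][y0:y0+80,x0:x0+80,::-1],alpha=1.5,beta=10),None,fx=5,fy=5,interpolation=cv2.INTER_CUBIC)
cv2.imwrite('pics/c3.png',np.hstack([f(a,180,200),f(b,310,280)]))
E
```

```text
(no output)
```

View pics/c3.png

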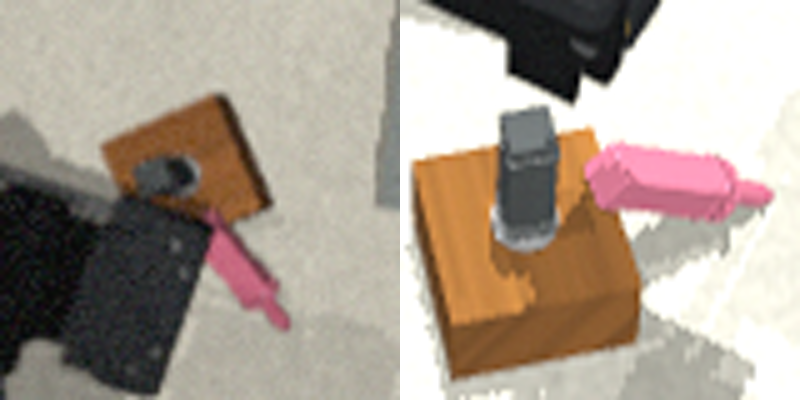

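Emit:
carry_out(
  steps=[
    [[0.6, -0.4, 0], 8.5, 0],
    [[0.6, -0.4, 0], 8.5, 0],
    [[0.6, -0.4, 0], 8.5, 0],
    [[0.4, -0.2, 0], 8.5, 0],
    [[0.2, 0, 0], 8.5, 0],
    [[0, 0, 0], 0, 0],
  ],
)

```text
time: 1.7
position: [0.5217, 0.3219, 0.239]
tool_rot: [0.546, 0.838, -0.006, -0.003]
ft_force: [0.4, 0.2, -0.1]
grip_width: 0.0876
```

```bash
python3 - <<'E'
from h import *
w=snap('wrist','w2');a=snap('top','t2');b=snap('side','s2'); o=robot.get_obs(); x=R.from_quat(o['tool_rot']).as_matrix()[:,0]; print(o['position'],np.degrees(np.arctan2(x[1],x[0])),x)
def pink(c):
    hsv=cv2.cvtColor(c['pixels'],cv2.COLOR_RGB2HSV); m=cv2.inRange(hsv,(160,70,50),(179,255,255)); p=np.argwhere(m)[:,::-1]; return len(p),p.mean(0),p.min(0),p.max(0)
for n,c in(('w',w),('t',a),('s',b)): print(n,pink(c))
print(tri(w,pink(w)[1],b,pink(b)[1]))
f=lambda c,x0,y0,wd,k:cv2.resize(cv2.convertScaleAbs(c['pixels'][y0:y0+wd,x0:x0+wd,::-1],alpha=1.5,beta=10),(400,400),interpolation=cv2.INTER_CUBIC)
cv2.imwrite('pics/c4.png',np.hstack([f(w,250,150,120,0),f(b,310,280,80,0)]))
E
```

```text
[0.5218133  0.3216033  0.23910482] 113.71303868279057 [-0.40215566  0.91557001 -0.00154157]
w (949, array([301.58798736, 139.31612223]), array([291, 102]), array([311, 169]))
t (180, array([226.97222222, 252.97777778]), array([218, 242]), array([237, 265]))
s (394, array([363.56345178, 316.14974619]), array([347, 308]), array([384, 323]))
(array([0.48432221, 0.28169064, 0.03314977]), np.float64(0.00022400056796645316))
```

View pics/c4.png

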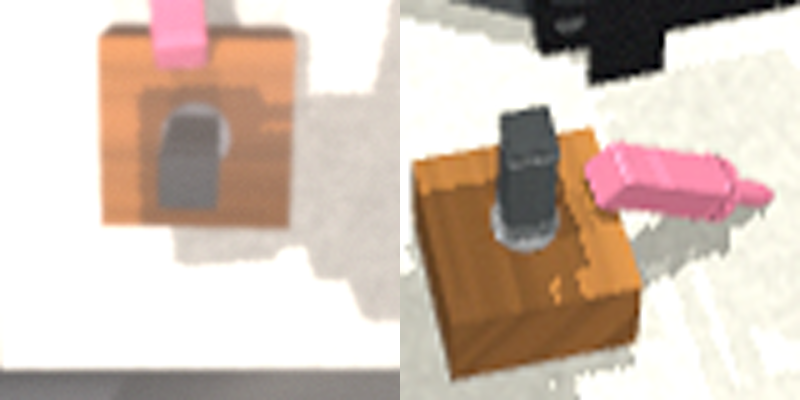

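```bash
python3 - <<'E'
from h import *
w=load('w1');w2=load('w2');s=load('s2')
W=lambda x,y:(240+x/5.7,150+y/5.4); W2=lambda x,y:(250+x*.3,150+y*.3); S=lambda x,y:(310+(x-400)/5,280+y/5)
print(tri(w2,W2(188,179),s,S(528,130)),tri(w2,W2(188,179),w,W(407,430)))
for c in[(160,150),(215,150),(218,208),(158,208),(188,179)]: print(plane(w2,*W2(*c),.1))
print('collar',plane(w2,*W2(196,133),.043),plane(s,*S(526,225),.043))
E
```

```text
(array([0.53479528, 0.31324846, 0.09910004]), np.float64(0.0013131702576732263)) (array([0.53469539, 0.31293105, 0.10291745]), np.float64(0.0006456526220728959))
[0.53029872 0.30184272 0.1       ]
[0.52365385 0.31686308 0.1       ]
[0.53993615 0.32495423 0.1       ]
[0.54730076 0.30830194 0.1       ]
[0.53520051 0.31302933 0.1       ]
collar [0.53441822 0.3128924  0.043     ] [0.53294441 0.31609403 0.043     ]
```

Emit:
carry_out(
  steps=[
    [[1.3, -0.9, 0], 0, 0],
    [[0.6, -0.4, 0], 0, 0],
    [[0, 0, -2], 0, 0],
    [[0, 0, -3], 0, 0],
    [[0, 0, -3], 0, 0],
    [[0, 0, -3], 0, 0],
    [[0, 0, 0], 0, 0],
    [[0, 0, 0], 0, 0],
  ],
)

```text
time: 2.65
position: [0.5481, 0.3058, 0.1285]
tool_rot: [0.551, 0.834, -0.002, 0.0]
ft_force: [-0.3, 0.1, 0.8]
grip_width: 0.087
```

Emit:
carry_out(
  steps=[
    [[-1.3, 0.7, 0], 0, 0],
    [[0, 0, 0], 0, 0],
    [[0, 0, 0], 0, 0],
  ],
)

```text
time: 2.95
position: [0.5364, 0.3139, 0.1325]
tool_rot: [0.552, 0.834, 0.0, 0.002]
ft_force: [0.8, -0.5, 1.0]
grip_width: 0.0873
```

Emit:
carry_out(
  steps=[
    [[-0.1, -0.1, -2.5], 0, 0],
    [[0, 0, -2.0], 0, 0],
    [[0, 0, -0.8], 0, 0],
    [[0, 0, 0], 0, 0],
    [[0, 0, 0], 0, 0],
  ],
)

```text
time: 3.45
position: [0.5389, 0.3154, 0.0848]
tool_rot: [0.551, 0.835, 0.006, 0.006]
ft_force: [1.1, 0.4, -0.2]
grip_width: 0.0872
```

Emit:
carry_out(
  steps=[
    [[-0.4, -0.2, -1.0], 0, 0],
    [[0, 0, 0], 0, 0],
    [[0, 0, 0], 0, 0],
  ],
)

```text
time: 3.75
position: [0.5359, 0.3138, 0.0763]
tool_rot: [0.551, 0.835, 0.007, 0.007]
ft_force: [-0.3, -0.3, -0.1]
grip_width: 0.0872
```

```bash
python3 - <<'E'
from h import *
for i in range(3):
    cams.camera('top'); o=robot.get_obs(); print(o['time'],np.round(o['position'],4),np.round(R.from_quat(o['tool_rot']).as_matrix()[:,2],4),np.round(o['ft_force'],2))
E
```

```text
3.8 [0.5355 0.3136 0.0761] [ 0.0189  0.0037 -0.9998] [-0.37 -1.93  0.43]
3.85 [0.5356 0.3136 0.0761] [ 0.019   0.0037 -0.9998] [-0.62 -0.87  0.01]
3.9 [0.5357 0.3137 0.0761] [ 0.0192  0.0038 -0.9998] [ 0.39  0.33 -0.22]
```

Emit:
carry_out(
  steps=[
    [[0, 0, 0], 0, 1],
    [[0, 0, 0], 0, 1],
    [[0, 0, 0], 0, 1],
    [[0, 0, 0], 0, 1],
    [[0, 0, 0], 0, 1],
    [[0, 0, 0], 0, 1],
    [[0, 0, 0], 0, 1],
    [[0, 0, 0], 0, 1],
  ],
  squeeze=35,
)

```text
time: 4.7
position: [0.5361, 0.3138, 0.0766]
tool_rot: [0.551, 0.835, 0.007, 0.007]
ft_force: [0.3, -0.4, 0.3]
grip_width: 0.0308
```

Emit:
carry_out(
  steps=[
    [[0, 0, 0], 0, 1],
    [[0, 0, 0], 0, 1],
    [[0, 0, 0], 0, 1],
    [[0, 0, 0], 0, 1],
  ],
)

```text
time: 5.1
position: [0.5362, 0.3138, 0.0766]
tool_rot: [0.551, 0.835, 0.007, 0.007]
ft_force: [-0.8, -0.4, 0.6]
grip_width: 0.0178
```

Emit:
carry_out(
  steps=[
    [[0, 0, 1], 0, 1],
    [[0, 0, 2], 0, 1],
    [[0, 0, 2], 0, 1],
    [[0, 0, 2], 0, 1],
    [[0, 0, 2], 0, 1],
    [[0, 0, 1], 0, 1],
    [[0, 0, 0], 0, 1],
    [[0, 0, 0], 0, 1],
    [[0, 0, 0], 0, 1],
  ],
)

```text
time: 6.0
position: [0.534, 0.3128, 0.1803]
tool_rot: [0.551, 0.835, 0.006, 0.006]
ft_force: [1.0, 0.3, -2.1]
grip_width: 0.018
```

```bash
python3 - <<'E'
from h import *
b=snap('side','s3');a=snap('top','t3'); o=robot.get_obs(); print(o['time'],o['position'],R.from_quat(o['tool_rot']).as_matrix()[:,2],o['ft_force'],o['grip_width'])
cv2.imwrite('pics/c5.png',cv2.resize(b['pixels'][220:380,260:460,::-1],None,fx=3,fy=3,interpolation=cv2.INTER_CUBIC))
E
```

```text
6.1 [0.53377175 0.31271186 0.17991106] [ 0.01510696  0.00235192 -0.99988312] [ 0.11495246  0.33694299 -1.392648  ] 0.017536774477593286
```

View pics/c5.png

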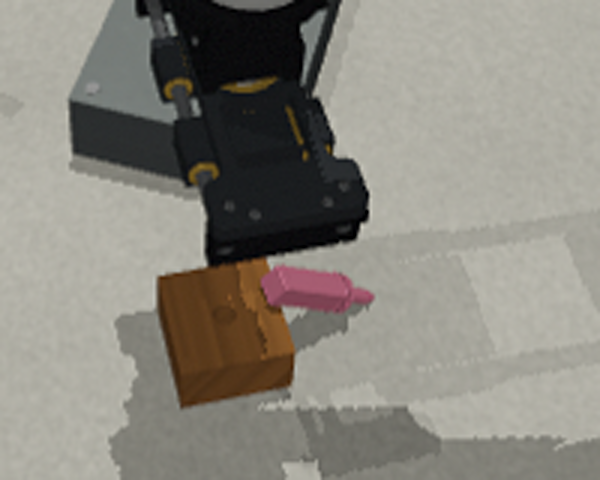

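The pin is out: the stand's hole shows empty at crop (225,313), the grip holds 18 mm and the pin's weight reads about 1.6 N. I'll refine the slot from the first pictures before travelling.

```bash
python3 - <<'E'
from h import *
for n,bx in(('t0',(250,180,375,260)),('s0',(275,160,395,290))):
    c=load(n);x0,y0,x1,y1=bx; k=6
    p=cv2.resize(cv2.cvtColor(c['pixels'],cv2.COLOR_RGB2GRAY)[y0:y1,x0:x1],None,fx=k,fy=k,interpolation=cv2.INTER_CUBIC)
    # cover grey level at seed, then region
    seed=(262+8,219) if n=='t0' else (320,235)
    if n=='t0': seed=(275,225)
    v=int(np.median(c['pixels'][seed[1]-3:seed[1]+4,seed[0]-3:seed[0]+4].mean(2)))
    m=(abs(p.astype(int)-v)<11).astype(np.uint8); m=cv2.morphologyEx(m,cv2.MORPH_OPEN,np.ones((9,9)))
    nn,l=cv2.connectedComponents(m); i=l[(seed[1]-y0)*k,(seed[0]-x0)*k]
    ct=max(cv2.findContours((l==i).astype(np.uint8),cv2.RETR_CCOMP,cv2.CHAIN_APPROX_NONE)[0],key=cv2.contourArea)
    h=cv2.convexHull(ct); q=cv2.approxPolyN(h,4).reshape(-1,2)
    uv=(q+.5)/k-.5+[x0,y0]; P=np.array([plane(c,*u,.06) for u in uv]); print(n,v,uv.round(1).tolist()); print(P.round(4)); print(P.mean(0),[np.linalg.norm(P[i]-P[i-1]).round(4) for i in range(4)],[np.degrees(np.arctan2(*(P[i]-P[i-1])[:2])).round(2) for i in range(4)])
    # slot, subpixel
    inner=cv2.resize(cv2.cvtColor(c['pixels'],cv2.COLOR_RGB2GRAY),None,fx=k,fy=k,interpolation=cv2.INTER_CUBIC)
    mm=(inner>v+15).astype(np.uint8); ce=(313,219) if n=='t0' else (337,211)
    z=np.zeros_like(mm); cv2.fillConvexPoly(z,((h.reshape(-1,2))+[x0*k,y0*k]).astype(np.int32),1); mm&=z
    nn,l,st,cn=cv2.connectedComponentsWithStats(mm); i=1+np.argmax(st[1:,4]); r=cv2.minAreaRect(np.argwhere(l==i)[:,::-1].astype(np.float32))
    B=(cv2.boxPoints(r)+.5)/k-.5; Q=np.array([plane(c,*map(float,b),.058) for b in B]); print('slot',Q.round(4).tolist(),Q.mean(0),[np.linalg.norm(Q[i]-Q[i-1]).round(4) for i in range(4)])
E
```

```text
t0 73 [[369.1, 197.4], [364.6, 250.9], [253.4, 242.1], [259.4, 187.1]]
[[ 0.6301 -0.1204  0.06  ]
 [ 0.4833 -0.1037  0.06  ]
 [ 0.5134  0.2007  0.06  ]
 [ 0.6648  0.1829  0.06  ]]
[0.57289391 0.03985697 0.06      ] [np.float64(0.3053), np.float64(0.1477), np.float64(0.3059), np.float64(0.1525)] [np.float64(-173.47), np.float64(-83.52), np.float64(5.64), np.float64(96.7)]
slot [[0.5723, 0.0961, 0.058], [0.5871, 0.0946, 0.058], [0.5745, -0.0239, 0.058], [0.5597, -0.0222, 0.058]] [0.57342507 0.03616538 0.058     ] [np.float64(0.119), np.float64(0.0148), np.float64(0.1191), np.float64(0.0148)]
s0 98 [[383.4, 174.9], [353.8, 269.4], [282.4, 252.4], [323.9, 163.4]]
[[ 0.4824 -0.1004  0.06  ]
 [ 0.5155  0.1968  0.06  ]
 [ 0.6634  0.18    0.06  ]
 [ 0.6303 -0.1168  0.06  ]]
[0.57289942 0.03991561 0.06      ] [np.float64(0.1488), np.float64(0.299), np.float64(0.1489), np.float64(0.2987)] [np.float64(-83.67), np.float64(6.35), np.float64(96.46), np.float64(-173.63)]
slot [[0.586, 0.0963, 0.058], [0.5737, -0.0209, 0.058], [0.56, -0.016, 0.058], [0.5732, 0.1003, 0.058]] [0.57322394 0.03992174 0.058     ] [np.float64(0.0133), np.float64(0.1178), np.float64(0.0145), np.float64(0.1171)]
```

Emit:
carry_out(
  steps=[
    [[0.5, -2.5, 0], 0, 1],
    [[0.7, -3.5, 0], 0, 1],
    [[0.8, -4, 0], 0, 1],
    [[0.7, -3.5, 0], 0, 1],
    [[0.5, -2.5, 0], 0, 1],
    [[0, 0, 0], 0, 1],
    [[0, 0, 0], 0, 1],
  ],
)

```text
time: 6.8
position: [0.5638, 0.148, 0.1738]
tool_rot: [0.55, 0.835, 0.002, 0.002]
ft_force: [0.0, 0.2, -1.3]
grip_width: 0.0179
```

Emit:
carry_out(
  steps=[
    [[0.7, -2.5, 0], 0, 1],
    [[0.6, -2, 0], 0, 1],
    [[0.2, -0.8, 0], 0, 1],
    [[0, 0, 0], 0, 1],
    [[0, 0, 0], 0, 1],
  ],
)

```text
time: 7.3
position: [0.577, 0.0994, 0.1719]
tool_rot: [0.548, 0.837, 0.002, -0.001]
ft_force: [-0.4, 0.0, -1.6]
grip_width: 0.0177
```

```bash
cat >> h.py <<'E'
def st(cam='top'):
    cams.camera(cam) if cam else 0
    o=robot.get_obs(); z=R.from_quat(o['tool_rot']).as_matrix()[:,2]
    tip=o['position']+np.array([-.0025,-.0011,0])+.0666*z+np.array([0,0,0])
    d=np.array([.1115,.9938]); r=tip[:2]-[.5733,.038]
    print('t',round(o['time'],2),'tcp',o['position'].round(4),'z',z.round(4),'tip',tip.round(4),'along mm',(r@d*1e3).round(1),'across mm',((r@[d[1],-d[0]])*1e3).round(1),'F',o['ft_force'].round(2),'w',round(o['grip_width'],4))
E
python3 - <<'E'
from h import *
st(); snap('side','s4'); st(0)
b=load('s4'); cv2.imwrite('pics/c6.png',cv2.resize(b['pixels'][120:300,230:430,::-1],None,fx=3,fy=3,interpolation=cv2.INTER_CUBIC))
E
```

```text
t 7.35 tcp [0.5769 0.0996 0.1719] z [ 0.0013  0.0045 -1.    ] tip [0.5745 0.0988 0.1053] along mm 60.5 across mm -5.6 F [ 0.35  0.47 -1.93] w 0.0178
t 7.4 tcp [0.5769 0.0996 0.172 ] z [ 0.0014  0.0044 -1.    ] tip [0.5745 0.0988 0.1054] along mm 60.5 across mm -5.6 F [-0.29  0.02 -1.37] w 0.0178
```

View pics/c6.png

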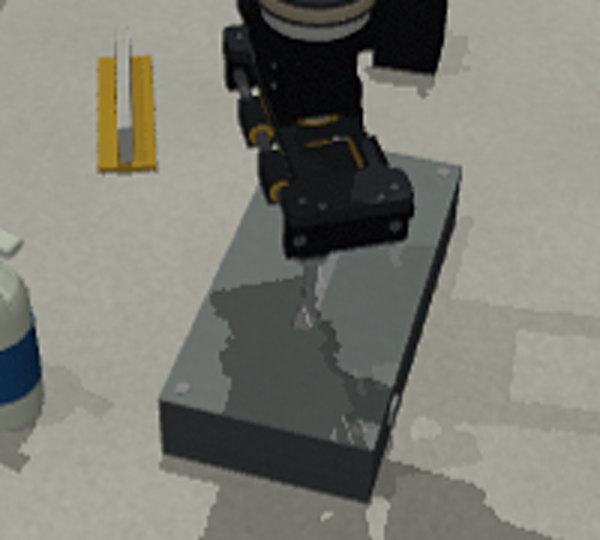

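Emit:
carry_out(
  steps=[
    [[0.5, -1.1, 0], 0, 1],
    [[0, 0, 0], 0, 1],
    [[0, 0, -1.5], 0, 1],
    [[0, 0, -1], 0, 1],
    [[0, 0, 0], 0, 1],
    [[0, 0, 0], 0, 1],
  ],
)

```text
time: 8.0
position: [0.5825, 0.0896, 0.1469]
tool_rot: [0.546, 0.838, 0.003, -0.0]
ft_force: [0.2, 0.2, -1.6]
grip_width: 0.0177
```

```bash
python3 - <<'E'
from h import *
st();st()
E
```

```text
t 8.05 tcp [0.5825 0.0895 0.1469] z [ 0.0027  0.0048 -1.    ] tip [0.5801 0.0888 0.0803] along mm 51.2 across mm 1.1 F [-0.42 -0.32 -1.  ] w 0.0182
t 8.1 tcp [0.5826 0.0895 0.1471] z [ 0.0033  0.0048 -1.    ] tip [0.5804 0.0888 0.0805] along mm 51.2 across mm 1.4 F [-0.38 -0.04 -1.67] w 0.0174
```

Emit:
carry_out(
  steps=[
    [[0, 0, -1], 0, 1],
    [[0, 0, -0.4], 0, 1],
    [[0, 0, 0], 0, 1],
  ],
)

```text
time: 8.4
position: [0.5832, 0.0896, 0.133]
tool_rot: [0.546, 0.838, 0.003, 0.001]
ft_force: [1.0, -0.2, -0.8]
grip_width: 0.0178
```

Emit:
carry_out(
  steps=[
    [[-0.1, -0.1, -0.2], 0, 1],
    [[0, 0, 0], 0, 1],
  ],
)

```text
time: 8.6
position: [0.582, 0.0886, 0.1306]
tool_rot: [0.546, 0.838, 0.003, 0.001]
ft_force: [-0.2, -0.7, -2.0]
grip_width: 0.0181
```

```bash
python3 - <<'E'
from h import *
st();st()
E
```

```text
t 8.65 tcp [0.5823 0.0886 0.1308] z [ 0.0054  0.0048 -1.    ] tip [0.5802 0.0878 0.0642] along mm 50.3 across mm 1.3 F [ 0.16 -0.07 -0.83] w 0.0181
t 8.7 tcp [0.5825 0.0886 0.131 ] z [ 0.0058  0.0048 -1.    ] tip [0.5803 0.0878 0.0644] along mm 50.3 across mm 1.4 F [-0.16 -0.63 -0.94] w 0.0179
```

Emit:
carry_out(
  steps=[
    [[-0.15, 0, -0.2], 0, 1],
    [[0, 0, -0.1], 0, 1],
    [[0, 0, 0], 0, 1],
  ],
)

```text
time: 9.0
position: [0.5811, 0.0886, 0.1281]
tool_rot: [0.546, 0.838, 0.004, 0.002]
ft_force: [-0.6, -0.2, -2.0]
grip_width: 0.0173
```

Emit:
carry_out(
  steps=[
    [[0, 0, -0.1], 0, 1],
    [[0, 0, 0], 0, 1],
  ],
)

```text
time: 9.2
position: [0.5811, 0.0886, 0.1271]
tool_rot: [0.546, 0.838, 0.004, 0.002]
ft_force: [1.3, -0.6, -2.8]
grip_width: 0.0179
```

Emit:
carry_out(
  steps=[
    [[0, 0, -0.1], 0, 1],
    [[0, 0, 0], 0, 1],
  ],
)

```text
time: 9.4
position: [0.5812, 0.0886, 0.1261]
tool_rot: [0.546, 0.838, 0.004, 0.002]
ft_force: [0.7, -0.1, -1.6]
grip_width: 0.0176
```

Emit:
carry_out(
  steps=[
    [[0, 0, -0.1], 0, 1],
    [[0, 0, 0], 0, 1],
  ],
)

```text
time: 9.6
position: [0.5813, 0.0886, 0.125]
tool_rot: [0.546, 0.838, 0.004, 0.002]
ft_force: [0.7, 0.7, -1.7]
grip_width: 0.0175
```

Emit:
carry_out(
  steps=[
    [[0, 0, -0.05], 0, 1],
    [[0, 0, 0], 0, 1],
  ],
)

```text
time: 9.8
position: [0.5814, 0.0886, 0.1245]
tool_rot: [0.546, 0.838, 0.004, 0.002]
ft_force: [-0.3, -0.0, -2.3]
grip_width: 0.0176
```

Emit:
carry_out(
  steps=[
    [[0, 0, -0.05], 0, 1],
    [[0, 0, 0], 0, 1],
  ],
)

```text
time: 10.0
position: [0.5814, 0.0886, 0.1245]
tool_rot: [0.546, 0.838, 0.004, 0.002]
ft_force: [0.3, 0.0, -1.1]
grip_width: 0.0178
```

Emit:
carry_out(
  steps=[
    [[0, 0, -0.05], 0, 1],
    [[0, 0, 0], 0, 1],
  ],
)

```text
time: 10.2
position: [0.5814, 0.0887, 0.1244]
tool_rot: [0.546, 0.838, 0.004, 0.002]
ft_force: [-1.1, 0.2, -0.8]
grip_width: 0.0177
```

Emit:
carry_out(
  steps=[
    [[0, 0, -0.1], 0, 1],
  ],
)

```text
time: 10.3
position: [0.5815, 0.0886, 0.124]
tool_rot: [0.546, 0.838, 0.004, 0.002]
ft_force: [-2.2, -0.4, 8.6]
grip_width: 0.0177
```

Emit:
carry_out(
  steps=[
    [[0, 0, -0.05], 0, 1],
    [[0, 0, -0.05], 0, 1],
    [[0, 0, -0.05], 0, 1],
  ],
)

```text
time: 10.6
position: [0.5815, 0.0887, 0.1242]
tool_rot: [0.546, 0.838, 0.004, 0.002]
ft_force: [-3.0, 0.3, 6.4]
grip_width: 0.0178
```

Emit:
carry_out(
  steps=[
    [[0, 0, -0.06], 0, 1],
    [[0, 0, -0.06], 0, 1],
    [[0, 0, -0.06], 0, 1],
  ],
)

```text
time: 10.9
position: [0.5815, 0.0887, 0.1241]
tool_rot: [0.546, 0.838, 0.004, 0.003]
ft_force: [-2.4, -0.2, 6.0]
grip_width: 0.0177
```

```bash
python3 - <<'E'
from h import *
st();st()
E
```

```text
t 10.95 tcp [0.5815 0.0887 0.1241] z [ 0.009   0.0044 -1.    ] tip [0.5796 0.0879 0.0575] along mm 50.3 across mm 0.7 F [-2.53 -0.03  6.82] w 0.0181
t 11.0 tcp [0.5815 0.0887 0.124 ] z [ 0.0089  0.0044 -1.    ] tip [0.5796 0.0879 0.0574] along mm 50.3 across mm 0.7 F [-1.19 -0.61  6.63] w 0.0179
```

Emit:
carry_out(
  steps=[
    [[-0.02, -0.2, -0.05], 0, 1],
    [[-0.02, -0.2, -0.05], 0, 1],
    [[-0.02, -0.2, -0.05], 0, 1],
  ],
)

```text
time: 11.3
position: [0.5818, 0.0858, 0.1241]
tool_rot: [0.547, 0.837, 0.008, 0.002]
ft_force: [-1.5, 3.0, 6.0]
grip_width: 0.0176
```

```bash
python3 - <<'E'
from h import *
st()
E
```

```text
t 11.35 tcp [0.5819 0.0855 0.1242] z [ 0.0127  0.0103 -0.9999] tip [0.5803 0.0851 0.0576] along mm 47.5 across mm 1.7 F [-0.44  2.73  5.13] w 0.0181
```

Emit:
carry_out(
  steps=[
    [[-0.1, -0.3, -0.03], 0, 1],
    [[-0.06, -0.3, -0.03], 0, 1],
  ],
)

```text
time: 11.55
position: [0.5817, 0.0808, 0.1242]
tool_rot: [0.547, 0.837, 0.01, 0.004]
ft_force: [0.1, 2.8, 3.9]
grip_width: 0.0175
```

```bash
python3 - <<'E'
from h import *
st()
E
```

```text
t 11.6 tcp [0.5817 0.0802 0.1242] z [ 0.0167  0.0121 -0.9998] tip [0.5803 0.0799 0.0576] along mm 42.4 across mm 2.3 F [0.5  1.86 4.53] w 0.0175
```

Emit:
carry_out(
  steps=[
    [[-0.25, -0.2, -0.02], 0, 1],
    [[-0.15, -0.2, -0.03], 0, 1],
  ],
)

```text
time: 11.8
position: [0.5794, 0.076, 0.1242]
tool_rot: [0.548, 0.837, 0.011, 0.006]
ft_force: [0.5, 3.2, 4.8]
grip_width: 0.0176
```

```bash
python3 - <<'E'
from h import *
st()
E
```

```text
t 11.85 tcp [0.5793 0.0755 0.1242] z [ 0.0211  0.0118 -0.9997] tip [0.5782 0.0752 0.0576] along mm 37.5 across mm 0.7 F [0.37 0.84 3.76] w 0.0176
```

Emit:
carry_out(
  steps=[
    [[-0.1, -0.25, -0.03], 0, 1],
    [[-0.06, -0.25, -0.03], 0, 1],
  ],
)

```text
time: 12.05
position: [0.5781, 0.0706, 0.124]
tool_rot: [0.548, 0.837, 0.011, 0.006]
ft_force: [0.2, 2.2, 2.6]
grip_width: 0.0178
```

Emit:
carry_out(
  steps=[
    [[-0.06, -0.25, -0.03], 0, 1],
    [[-0.06, -0.25, -0.03], 0, 1],
  ],
)

```text
time: 12.25
position: [0.5753, 0.0644, 0.1221]
tool_rot: [0.547, 0.837, 0.01, 0.005]
ft_force: [-0.2, 1.5, -0.1]
grip_width: 0.0177
```

```bash
python3 - <<'E'
from h import *
st()
E
```

```text
t 12.3 tcp [0.575  0.064  0.1219] z [ 0.0182  0.0108 -0.9998] tip [0.5737 0.0636 0.0554] along mm 25.5 across mm -2.4 F [ 0.54 -1.08  0.51] w 0.0176
```

The tip has sunk 2 mm with the force gone: the shutter is giving. I'll descend here and centre the pin.

Emit:
carry_out(
  steps=[
    [[0.15, 0, -0.1], 0, 1],
    [[0, 0, -0.1], 0, 1],
  ],
)

```text
time: 12.5
position: [0.5755, 0.0633, 0.1188]
tool_rot: [0.548, 0.837, 0.009, 0.003]
ft_force: [1.5, 0.8, 0.7]
grip_width: 0.0179
```

```bash
python3 - <<'E'
from h import *
st()
E
```

```text
t 12.55 tcp [0.5755 0.0633 0.1187] z [ 0.0152  0.0104 -0.9998] tip [0.574  0.0629 0.0522] along mm 24.8 across mm -2.1 F [ 0.57 -0.12 -2.2 ] w 0.0179
```

Emit:
carry_out(
  steps=[
    [[0.15, 0, -0.2], 0, 1],
    [[0, 0, -0.2], 0, 1],
    [[0, 0, -0.1], 0, 1],
  ],
)

```text
time: 12.85
position: [0.5768, 0.064, 0.1133]
tool_rot: [0.548, 0.837, 0.009, 0.003]
ft_force: [0.7, 1.0, 0.6]
grip_width: 0.0175
```

```bash
python3 - <<'E'
from h import *
st()
E
```

```text
t 12.9 tcp [0.5768 0.064  0.1132] z [ 0.0142  0.0114 -0.9998] tip [0.5752 0.0637 0.0466] along mm 25.7 across mm -1.0 F [ 0.22  0.93 -1.67] w 0.0177
```

Emit:
carry_out(
  steps=[
    [[0, 0, -0.2], 0, 1],
    [[0, 0, -0.2], 0, 1],
    [[0, 0, -0.1], 0, 1],
  ],
)

```text
time: 13.2
position: [0.5768, 0.0641, 0.108]
tool_rot: [0.547, 0.837, 0.009, 0.003]
ft_force: [0.0, 1.4, 0.7]
grip_width: 0.0172
```

Emit:
carry_out(
  steps=[
    [[0, 0, -0.15], 0, 1],
    [[0, 0, -0.15], 0, 1],
  ],
)

```text
time: 13.4
position: [0.5768, 0.0641, 0.1047]
tool_rot: [0.547, 0.837, 0.009, 0.003]
ft_force: [0.5, 2.4, 0.6]
grip_width: 0.0179
```

```bash
python3 - <<'E'
from h import *
st()
E
```

```text
t 13.45 tcp [0.5768 0.0641 0.1045] z [ 0.0144  0.0112 -0.9998] tip [0.5753 0.0637 0.0379] along mm 25.8 across mm -0.9 F [0.52 1.15 0.05] w 0.0182
```

Emit:
carry_out(
  steps=[
    [[0, 0.05, -0.15], 0, 1],
    [[0, 0, -0.15], 0, 1],
    [[0, 0, -0.1], 0, 1],
  ],
)

```text
time: 13.75
position: [0.5768, 0.0642, 0.1001]
tool_rot: [0.547, 0.837, 0.008, 0.003]
ft_force: [-0.2, 1.1, -0.8]
grip_width: 0.0179
```

Emit:
carry_out(
  steps=[
    [[0, 0, -0.1], 0, 1],
    [[0, 0, -0.1], 0, 1],
  ],
)

```text
time: 13.95
position: [0.5768, 0.0642, 0.0978]
tool_rot: [0.547, 0.837, 0.008, 0.003]
ft_force: [-1.1, 0.5, 0.1]
grip_width: 0.018
```

Emit:
carry_out(
  steps=[
    [[0, 0, -0.07], 0, 1],
    [[0, 0, -0.03], 0, 1],
  ],
)

```text
time: 14.15
position: [0.5768, 0.0642, 0.0966]
tool_rot: [0.547, 0.837, 0.008, 0.003]
ft_force: [0.3, 0.6, 0.5]
grip_width: 0.0181
```

Emit:
carry_out(
  steps=[
    [[0, 0, -0.05], 0, 1],
    [[0, 0, -0.05], 0, 1],
  ],
)

```text
time: 14.35
position: [0.5768, 0.0642, 0.0965]
tool_rot: [0.547, 0.837, 0.008, 0.003]
ft_force: [-1.5, 0.6, 5.1]
grip_width: 0.0178
```

Emit:
carry_out(
  steps=[
    [[0, 0, -0.08], 0, 1],
    [[0, 0, -0.08], 0, 1],
  ],
)

```text
time: 14.55
position: [0.5768, 0.0642, 0.0965]
tool_rot: [0.547, 0.837, 0.008, 0.003]
ft_force: [-1.3, 0.5, 7.3]
grip_width: 0.0178
```

```bash
python3 - <<'E'
from h import *
st();st()
E
```

```text
t 14.6 tcp [0.5768 0.0642 0.0965] z [ 0.0149  0.0103 -0.9998] tip [0.5753 0.0638 0.0299] along mm 25.9 across mm -0.9 F [-2.    1.6   6.14] w 0.0179
t 14.65 tcp [0.5768 0.0642 0.0965] z [ 0.0149  0.0102 -0.9998] tip [0.5753 0.0638 0.0299] along mm 25.9 across mm -0.8 F [-2.14  0.3   5.83] w 0.0176
```

Seated: tip height reads 30 mm and the press is 6–9 N, with no further travel. I'll release now, opening slowly and holding still.

Emit:
carry_out(
  steps=[
    [[0, 0, 0], 0, 0.7],
    [[0, 0, 0], 0, 0.6],
    [[0, 0, 0], 0, 0.5],
    [[0, 0, 0], 0, 0.4],
    [[0, 0, 0], 0, 0.2],
    [[0, 0, 0], 0, 0],
    [[0, 0, 0], 0, 0],
    [[0, 0, 0], 0, 0],
    [[0, 0, 0], 0, 0],
  ],
)

```text
time: 15.55
position: [0.5765, 0.0636, 0.0955]
tool_rot: [0.547, 0.837, 0.008, 0.003]
ft_force: [0.5, 0.6, 0.3]
grip_width: 0.0814
```

Emit:
carry_out(
  steps=[
    [[0, 0, 1.5], 0, 0],
    [[0, 0, 2.5], 0, 0],
    [[0, 0, 3], 0, 0],
    [[0, 0, 3], 0, 0],
    [[0, 0, 3], 0, 0],
    [[0, 0, 1], 0, 0],
    [[-4, 0, 0], 0, 0],
    [[-4, 0, 0], 0, 0],
    [[-4, 0, 0], 0, 0],
    [[0, 0, 0], 0, 0],
  ],
)

```text
time: 16.55
position: [0.4495, 0.0638, 0.2371]
tool_rot: [0.547, 0.837, 0.006, 0.0]
ft_force: [0.2, -0.3, -0.7]
grip_width: 0.0872
```

```bash
python3 - <<'E'
from h import *
st();a=snap('top','t9');b=snap('side','s9')
f=lambda c,x0,y0,wd:cv2.resize(cv2.convertScaleAbs(c['pixels'][y0:y0+wd,x0:x0+wd,::-1],alpha=1.4,beta=5),(400,400),interpolation=cv2.INTER_CUBIC)
cv2.imwrite('pics/c9.png',np.hstack([f(a,240,170,140),f(b,270,140,130)]))
for n,q in(('t',a),('s',b)):
    o=load(n+'0'); d=cv2.absdiff(o['pixels'],q['pixels']).max(2)>60
    for nm,bx in(('cup',(425,205,475,245) if n=='t' else (350,85,385,148)),('bottle',(250,120,290,165) if n=='t' else (205,190,250,265)),('block',(355,125,425,165) if n=='t' else (258,130,288,180))):
        x0,y0,x1,y1=bx; print(n,nm,d[y0:y1,x0:x1].sum())
E
```

```text
t 16.6 tcp [0.4533 0.0633 0.2378] z [ 0.0135  0.0093 -0.9999] tip [0.4517 0.0629 0.1712] along mm 11.2 across mm -123.6 F [ 0.01  0.27 -0.48] w 0.0868
t cup 0
t bottle 0
t block 0
s cup 297
s bottle 0
s block 0
```

View pics/c9.png

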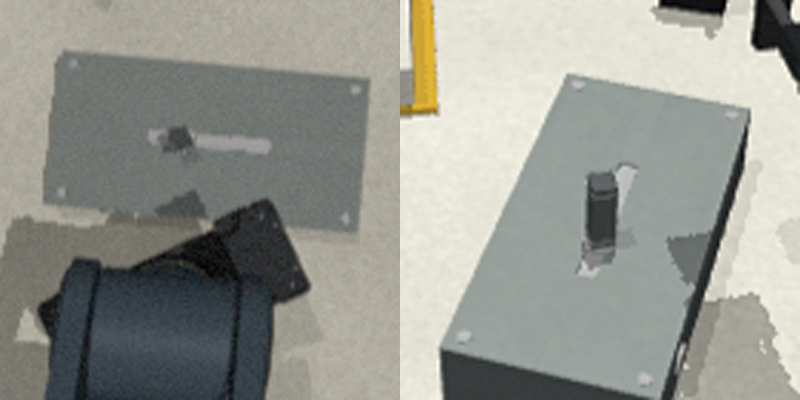

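```bash
python3 - <<'E'
from h import *
a=load('t9');b=load('s9')
print('pin top',tri(a,(302.3,217.9),b,(335.3,198.2)))
print('collar at .062',plane(b,270+199*.325,140+250*.325,.0615))
cv2.imwrite('pics/c10.png',np.hstack([cv2.resize(load(n)['pixels'][70:160,330:400,::-1],None,fx=5,fy=5) for n in('s0','s9')]))
E
```

```text
pin top (array([0.57516439, 0.06323377, 0.11838316]), np.float64(0.0004184092710518901))
collar at .062 [0.57287944 0.0751863  0.0615    ]
```

View pics/c10.png

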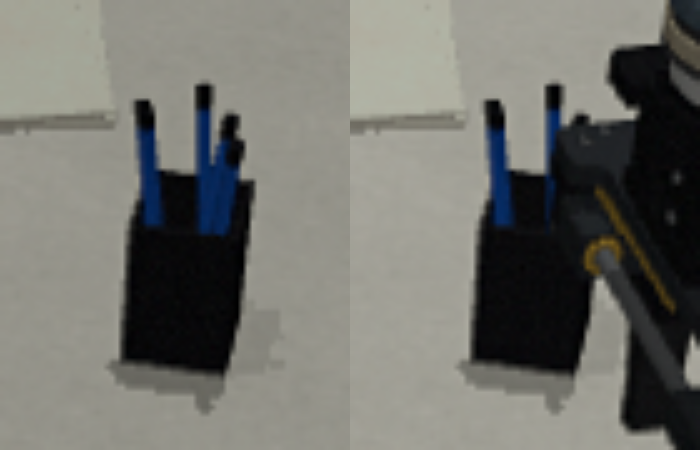

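The cup hasn't moved: the gripper just hides part of it in the picture. The pin's top is at 118 mm (120 expected when seated, 148 if it were still on the slot floor), so it is fully down and upright. I'll hand in.

```bash
python3 -c "
from rig import robot
print(robot.hand_in())"
```

```text
the job is handed in; nothing more can be done
None
```

The records box is locked: the pin stands in the hidden socket with its collar on the cover, and I handed the job in at about 17 s of the 72 s allowed.

- **What I did:** I took the grey pin out of its stand and set its tip on the slot floor about 10 mm from the +y end (by the box's axes). I rested it there at about 8 N, then slid it until it sank about 26 mm from the slot's middle. I pushed it down until the collar met the cover, let go and backed off. The hardest press I read on the box was about 10 N, against the 25 N limit.
- **Checks on the pin:** Two-view measurement puts the pin's top at 118 mm, where 120 mm is expected if seated. The tool height when it seated also fits the collar on the cover. A single-view reading of the collar came out about 12 mm off along y. I put that down to a badly picked pixel and did not chase it.
- **Bystanders:** The foam bottle and name block were unchanged in both views. The pen cup differed in the side view only because the arm hid part of it, and it was unchanged from above.
- **Unplanned:** The pink look-alike pin toppled within the first second, before the arm was near it, and came to rest against the stand. I left it there.
- **Tilt:** The tool drifted about 1° off vertical during the slide, without visible effect on the pin.

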